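# Open the steel-ball box in the aggregate lab

## Task

Two grey boxes with sliding covers stand on the bench. Open the larger one, which holds the steel balls for the abrasion drum: press the black release tab on its cover down and, while it is down, slide the cover along its rails away from the tab's end of the box, until it is fully open, then let go. Leave the smaller box shut.

Things in the scene. Friction and masses are not known exactly. Their poses are not given: they have to be found in the camera images.
- ball_pad (a point): Centre of the top face of the black tab's flat pad on the larger box, 78 mm above the table, 18 mm above the cover plate; it moves with the tab. x: the way the cover opens, along the rails; z up. Pad from x -22 to +18 mm, 40 mm wide; then a rib across it to push by, x +18 to +24 mm, 8 mm high. Larger box: 190 x 110 mm, walls 74 mm high, grey steel; the pad is 37 mm from its end.
- ball_tab (a joint): Press depth of the larger box's tab, m: 0 up, 0.008 down on a solid stop; spring 1 N (up) to 6 N (down). Less than 0.005 leaves its ears caught behind two catches on the side walls (5 to 35 mm ahead of the pad point when shut, 76 mm free gap between them, tops 2 mm above the pad). Keep it down for the first 40 mm of the slide; then it may spring up.
- ball_cover (a joint): How far the larger box's aluminium cover has slid open, m: 0 shut, 0.090 fully open at its stop. It rides in rails, takes 2 to 3 N to slide and stays where it is left; open, it stands out past the end of the box.
- weight_cover (a joint): How far the cover of the smaller box (130 x 84 mm, walls 56 mm high, same make and tab, holds brass weights) has slid open, m: 0 shut, 0.055 open.

How it is judged (in metres and radians):
On the way:
1. the tab of the larger box is down while its cover slides past the catches (value of joint ball_tab above 0.004 m and value of joint ball_cover above 0.01 m), for 0.04 s.
At the end, for the whole second after the job is handed in: The larger box's cover has slid open by at least 75 mm of its 90 mm and rests, its tab is let go and up again (less than 3 mm down), and the smaller box's cover is shut (less than 10 mm open) (value of joint ball_cover above 0.075 m and velocity of joint ball_cover between -0.01 and 0.01 m/s and value of joint ball_tab below 0.003 m and value of joint weight_cover below 0.01 m); the robot touches nothing.
It fails at once if the smaller box is opened by more than 10 mm (value of joint weight_cover above 0.01 m).
It also fails if it takes over 32 s, if anything falls off the work surface, if the arm or the gripper's body presses on something with over 40 N, if the wrist force passes 120 N, or if a joint passes its speed limit or range.

## Robot

A 7-joint arm with a two-finger parallel gripper is mounted at the origin on the work surface. World frame = base frame: x ahead of the robot, y to its left, z up, the work surface at z = 0. Lengths are in mm, angles in rad, forces in N, time in s.
With the tool pointing down it reaches from about 400 to 875 mm from the base axis. Payload 4.4 kg.
Tool frame: the origin (TCP) lies at the very end of the fingers, on their centre line; the grasp point (between the pads) lies 19 mm behind it; z points along the fingers, y is the direction in which the jaws open and shut (so a half turn about z gives the same grasp; the last joint's range is limited). The gripper opens to 85 mm and grips with 20 to 120 N. Pads are 22 mm wide; open, the fingers measure 114 mm over their backs; the gripper's body (76 mm by 85 mm) begins 54 mm behind the grasp point. The pads swing forward as they close: fully open they stand 13 mm farther back than shut.
Start: joints at [-1.255, 0.628, 0.038, 1.517, -0.027, 0.996, -0.02], TCP at [242.162, 603.221, 231.313] pointing down, gripper open.
Joint ranges: [-3.06, 3.06], [-0.37, 2.12], [-1.25, 1.32], [0.18, 2.47], [-1.1, 4.24], [0.23, 1.98], [-2.94, 2.94]. Speed limits (rad/s): [2.57, 2.57, 3.14, 3.14, 3.14, 3.14, 3.14].

## Interface

Orientations are given as [roll, pitch, yaw] about the fixed x, y, z axes, in that order (R = Rz(yaw) Ry(pitch) Rx(roll)).
In Python, from cell import ctrl, eyes gives the robot as it stands.
- The arm moves only by the tool move_arm, never from a script. Its argument "increments" is a list of rows, each a list of 6 numbers: the shift along the tool's x, y, z in cm, then the turn, a rotation vector about the tool's x, y, z in degrees. In form: [[x, y, z, wx, wy, wz], ...]. A call has 1 to 20 rows; each row is the pose to reach, as a shift and turn from the pose commanded when the call began, along the tool's axes at that moment; what a row does not reach only later rows make up. A row lasts 1/10 s, in which the tool goes at most 50 mm and 8.59 degrees, less where a joint would pass 70% of its speed; a pose out of reach is approached as far as the arm can. A call with a gripper value outside its range is refused whole. "grip" is the opening, from -1 (shut) to 1 (fully open), set as the call begins (left out, the last holds). The fingers move at their own pace and stop on an object; the grip force is fixed at half the most. Time passes only in rows, so rows that repeat a pose let the fingers close. It gives the time, the measured TCP pose, the force and the opening at its end, in the units of the state.
- ctrl.read_state(): the state, without advancing time (a new reading comes with each control period).
- eyes.get_image(name): name is "side" or "top"; returns the picture (420x560x3 uint8, red, green, blue); there is no depth.
- eyes.calibration(name): a dict with "fx", "fy", "cx", "cy" (pixels), "pose" (4x4, takes a point from camera to world coordinates). Camera axes: x right, y up, looking along -z (the intrinsics and any distortion apply to the point x, -y, -z); pixel columns grow to the right and rows downward; lengths in mm; the calibration is good to about 2 mm. A picture is of the moment at which its call begins. calibration takes no time and is no camera call.
- ctrl.finish_job(): hands the job in, once; it reports no verdict.
The state is a dict: "clock": time; "qpos": joint angles; "qd": joint speeds; "tau": joint torques, N m; "eef_pos": TCP position; "tool_rot": TCP orientation; "force": force on the tool from outside, world axes, zero at the start; "torque": the same for the moment, N m; "width": finger opening in mm.
Only numpy, scipy, OpenCV 4.12 (cv2) and the standard library are available. Lean on these libraries where they do the work, as an engineer would, in place of code of your own. Each camera call takes 0.05 s, during which the arm holds its last target. There are 200 camera calls.

## Working session

There is one attempt and no reset: what is moved stays moved. The work goes in short steps, Python scripts to look and compute and a tool call to move; the robot and the scene stay as the last step left them, time stands still between calls to the robot, and variables do not carry over. Pictures are saved under pics/ and viewed, about 8 in all and at most 12, crops included, and the job is handed in when it is done.

Besides the shell and the picture viewer there is one more tool, called after "Emit:" as name([rows], argument=value, ...), one row to a line, values as JSON. move_arm: Moves the arm, as the interface text tells. Its arguments: {"type":"object","properties":{"increments":{"type":"array","items":{"type":"array","items":{"type":"number"}}},"grip":{"type":"number"}},"required":["increments"]}

```bash
mkdir -p pics; python3 - <<'E'
from cell import ctrl, eyes
import cv2
s=ctrl.read_state();print(s['clock'],s['eef_pos'],s['tool_rot'],s['force'],s['width'])
for n in('top','side'):
    cv2.imwrite(f'pics/{n}0.png',eyes.get_image(n)[:,:,::-1]); c=eyes.calibration(n);print(n,c)
E
```

```text
0.0 [241.91210003 602.61517238 230.36572925] [-3.13964260e+00  3.08889538e-05  2.75978970e+00] [ 0.4170107   0.63979893 -0.13514584] 85.38180644654332
top {'fx': 532.3950414066327, 'fy': 532.3950414066327, 'cx': 282.9237704283561, 'cy': 221.1930730527518, 'pose': array([[ 2.18050917e-02,  9.80194089e-01, -1.96835173e-01,
         3.32347523e+02],
       [-9.99742420e-01,  2.01381367e-02, -1.04665877e-02,
        -2.30225492e+01],
       [-6.29539382e-03,  1.97012697e-01,  9.80380725e-01,
         1.04549914e+03],
       [ 0.00000000e+00,  0.00000000e+00,  0.00000000e+00,
         1.00000000e+00]])}
side {'fx': 519.2063544602031, 'fy': 519.2063544602031, 'cx': 279.9286108015048, 'cy': 205.01499608960813, 'pose': array([[ 6.85197834e-01,  3.91041852e-01, -6.14483684e-01,
        -7.61529752e+01],
       [-7.28248184e-01,  3.53232320e-01, -5.87266133e-01,
        -6.11369988e+02],
       [-1.25901389e-02,  8.49890109e-01,  5.26809539e-01,
         5.80680942e+02],
       [ 0.00000000e+00,  0.00000000e+00,  0.00000000e+00,
         1.00000000e+00]])}
```

View pics/top0.png

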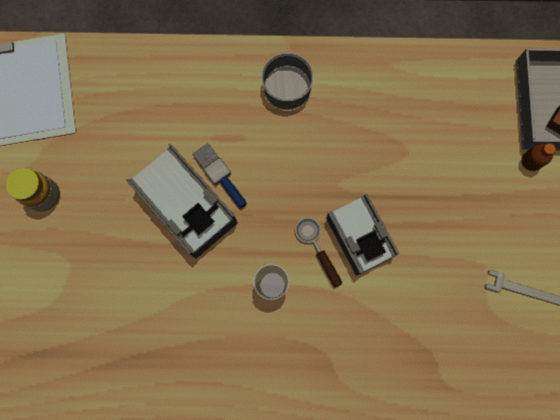

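View pics/side0.png

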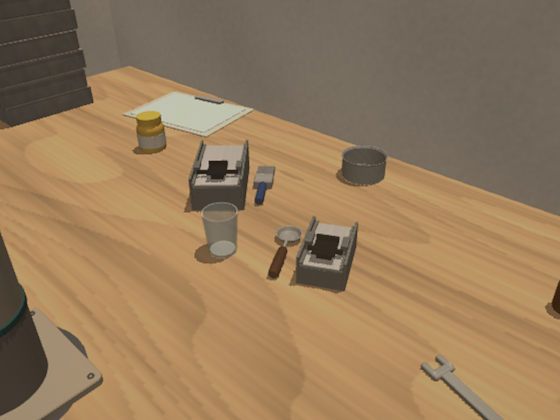

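```bash
cat > h.py <<'E'
import numpy as np, cv2
from cell import ctrl, eyes
def ray(n,px):
    c=eyes.calibration(n); P=c['pose']
    d=P[:3,:3]@np.array([(px[0]-c['cx'])/c['fx'],-(px[1]-c['cy'])/c['fy'],-1]); return P[:3,3],d
def plane(n,px,z):
    o,d=ray(n,px); return (o+d*(z-o[2])/d[2]).round(1)
def tri(a,b):
    (o,d),(p,e)=ray('top',a),ray('side',b)
    t=np.linalg.lstsq(np.c_[d,-e],p-o,rcond=None)[0]; q,r=o+d*t[0],p+e*t[1]
    return ((q+r)/2).round(1),np.linalg.norm(q-r).round(1)
def crop(n,x,y,w,h,k,name):
    im=eyes.get_image(n)[y:y+h,x:x+w,::-1]
    cv2.imwrite(name,cv2.resize(im,None,fx=k,fy=k,interpolation=cv2.INTER_CUBIC))
E
python3 - <<'E'
from h import *
a=eyes.get_image('top')[140:265,120:245,::-1];b=eyes.get_image('side')[135:215,180:260,::-1]
f=lambda i:cv2.resize(i,(400*1,400),interpolation=cv2.INTER_CUBIC)
cv2.imwrite('pics/c1.png',cv2.convertScaleAbs(np.hstack([f(a),f(b)]),alpha=1.8))
for n,x,y,w,h in(('top',120,140,125,125),('side',180,135,80,80)):
    im=eyes.get_image(n)[y:y+h,x:x+w].max(2)
    k,l,s,c=cv2.connectedComponentsWithStats((im<28).astype(np.uint8))
    for i in range(1,k):
        if s[i,4]>20: print(n,c[i]+[x,y],s[i])
E
```

```text
top [198.2460733  218.73647469] [ 61  64  37  32 573]
top [214.59016393 238.13934426] [ 71  77  46  40 244]
```

View pics/c1.png

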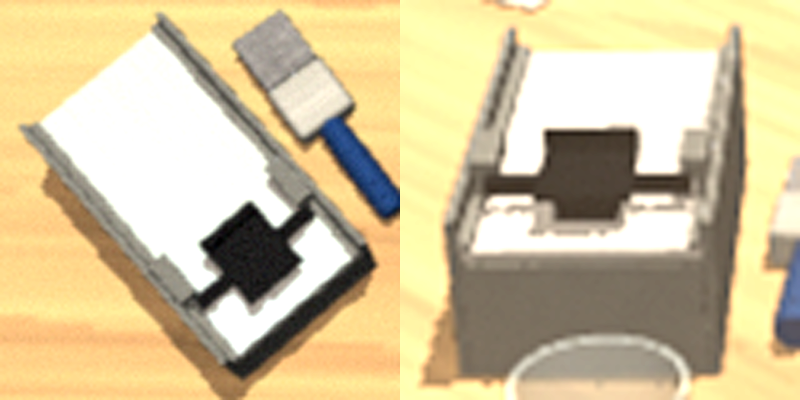

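```bash
python3 - <<'E'
from h import *
T=lambda x,y:(120+(x+.5)/3.2-.5,140+(y+.5)/3.2-.5); S=lambda x,y:(180+(x+.5)/5-.5,135+(y+.5)/5-.5)
a,b=plane('top',T(250,303),78),plane('top',T(300,260),78)
c,d=plane('top',T(201,242),86),plane('top',T(250,202),86)
print('pad',a,b,c,d, 'widths',np.linalg.norm(a-b),np.linalg.norm(c-d))
r,f=(a+b)/2,(c+d)/2; print('len',np.linalg.norm((f-r)[:2]),'ang',np.arctan2(*(f-r)[1::-1]))
w=[plane('top',T(*p),74) for p in((160,15),(25,128),(235,375),(375,265))]
print('box',w)
u=(w[0]+w[1]-w[2]-w[3])/2;print('boxlen',np.linalg.norm(u),'ang',np.arctan2(u[1],u[0]))
u=u/np.linalg.norm(u);print('pad pt',r+22*u,f-24*u,'from box end',(w[2]+w[3])/2+37*u)
print(tri(T(250,303),S(155,218)),tri(T(300,260),S(225,218)),tri(T(201,242),S(145,130)),tri(T(250,202),S(235,130)))
print(ctrl.read_state()['clock'])
E
```

```text
pad [498.6 143.9  78. ] [524.5 116.3  78. ] [532.3 172.7  86. ] [556.5 145.7  86. ] widths 37.84930646656553 36.25796464226863
len 43.885447474077296 ang 0.7249392483743312
box [array([673.4, 208. ,  74. ]), array([601.6, 283.6,  74. ]), array([457.2, 151. ,  74. ]), array([523.2,  73.1,  74. ])]
boxlen 198.96319383242718 ang 0.7372234042289916
pad pt [527.83743456 144.8891675   78.        ] [526.63188957 143.06636273  86.        ] from box end [517.59250358 136.9226908   74.        ]
(array([503.7, 144.3,  64.5]), np.float64(6.8)) (array([525.9, 118.9,  65.4]), np.float64(2.6)) (array([531.4, 173.6,  85.3]), np.float64(2.6)) (array([556.4, 146.2,  85.1]), np.float64(0.9))
0.3
```

```bash
cat >> h.py <<'E'
from scipy.spatial.transform import Rotation as Ro
U=np.array([np.cos(.735),np.sin(.735),0]); PAD=np.array([527.,144,78])
def to(p,yaw=.735+np.pi/2):
    s=ctrl.read_state(); R=Ro.from_euler('xyz',s['tool_rot'])
    print('cm',(R.inv().apply(np.array(p)-s['eef_pos'])/10).round(2),'deg',np.degrees((R.inv()*Ro.from_euler('xyz',[np.pi,0,yaw])).as_rotvec()).round(2),s['clock'],s['eef_pos'].round(1),s['force'].round(2),s['width'])
E
python3 -c "
from h import *
to(PAD-5*U+[0,0,52])"
```

```text
cm [-43.33 -32.43  10.12] deg [-4.000e-02  1.000e-02  2.601e+01] 0.3 [242.1 603.  231. ] [-0.1  -0.31 -0.28] 85.49023705568918
```

Emit:
move_arm([
  [-3.6,-2.7,0.4,0,0,2],
  [-7.2,-5.4,0.8,0,0,4],
  [-10.8,-8.1,1.5,0,0,6],
  [-14.4,-10.8,2.5,0,0,8],
  [-18,-13.5,3.5,0,0,11],
  [-21.6,-16.2,4.5,0,0,13],
  [-25.2,-18.9,5.5,0,0,15],
  [-28.8,-21.6,6.5,0,0,17],
  [-32.4,-24.3,7.5,0,0,20],
  [-36,-27,8.5,0,0,22],
  [-39.6,-29.7,9.3,0,0,24],
  [-42,-31.4,10,0,0,26],
  [-43.3,-32.4,10.1,0,0,26],
  [-43.3,-32.4,10.1,0,0,26],
  [-43.3,-32.4,10.1,0,0,26],
], grip=-1)

```text
clock: 1.8
eef_pos: [522.9, 141.9, 130.3]
tool_rot: [3.141, -0.001, 2.306]
force: [0.6, 1.1, 0.2]
width: 0.2
```

```bash
python3 - <<'E'
from h import *
to(PAD-5*U+[0,0,52])
a=eyes.get_image('top')[130:265,120:255,::-1];b=eyes.get_image('side')[105:215,170:280,::-1]
f=lambda i:cv2.resize(i,(400,400),interpolation=cv2.INTER_CUBIC)
cv2.imwrite('pics/c2.png',cv2.convertScaleAbs(np.hstack([f(a),f(b)]),alpha=1.8))
E
```

```text
cm [-0.12 -0.06  0.03] deg [ 0.01 -0.05  0.01] 1.8 [522.9 141.9 130.3] [0.63 1.09 0.22] 0.23861339282099797
```

View pics/c2.png

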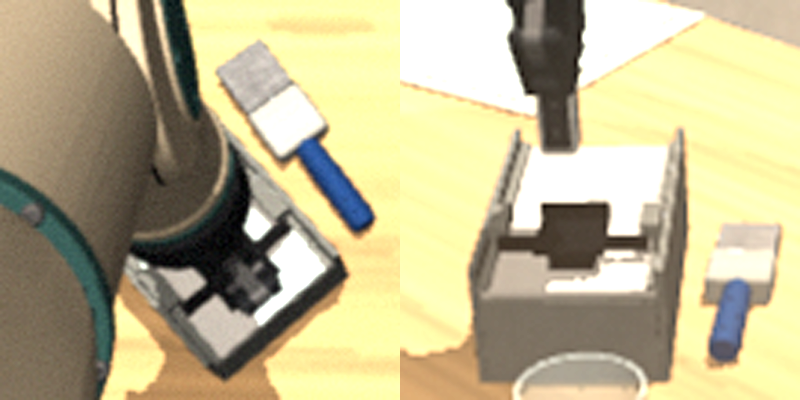

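```bash
python3 - <<'E'
from h import *
S=lambda x,y:(170+(x-400)/3.636,105+y/3.636); T=lambda x,y:(120+x/2.963,130+y/2.963)
def proj(n,p):
    c=eyes.calibration(n);q=np.linalg.inv(c['pose'])@np.r_[p,1]
    return np.array([c['cx']+c['fx']*q[0]/-q[2],c['cy']-c['fy']*q[1]/-q[2]])
print('tcp side pred',proj('side',[523,142,130.3]),'seen',S(558,150))
print('pad side pred',proj('side',PAD),'rib',proj('side',PAD+21*U+[0,0,8]),'seen pad',S(575,237), 'rib', S(576,204))
print('plane side rib',plane('side',S(576,204),86)-21*U,'pad rear',plane('side',S(575,267),78)+22*U)
L=np.array([-U[1],U[0],0])
for s in(-55,55): print(s,proj('side',PAD-37*U+s*L-[0,0,4]),'top',proj('top',PAD-37*U+s*L-[0,0,4]),'openend',proj('side',PAD+153*U+s*L-[0,0,4]),proj('top',PAD+153*U+s*L-[0,0,4]))
print('seen top corners',T(215,378),T(347,268),'side rear',S(478,295),S(656,295),'far',S(517,130),S(681,130))
E
```

```text
tcp side pred [214.309988   146.72836268] seen (213.45434543454346, 146.25412541254124)
pad side pred [217.14117239 168.70797229] rib [218.07546486 160.6717738 ] seen pad (218.12981298129813, 170.18151815181517) rib (218.4048404840484, 161.1056105610561)
plane side rib [526.12155418 141.91766973  86.        ] pad rear [517.12027657 125.45291742  78.        ]
-55 [242.19633152 178.9814465 ] top [234.26485194 215.46582121] openend [248.85749802 139.48791176] [170.94071421 142.3753542 ]
55 [187.96409444 179.05598715] top [188.39347495 253.7726406 ] openend [201.83189182 139.63704206] [125.53357667 178.58853307]
seen top corners (192.56159298008777, 257.57340533243337) (237.1110361120486, 220.44886938913265) side rear (191.45214521452147, 186.13311331133113) (240.40704070407043, 186.13311331133113) far (202.17821782178217, 140.75357535753574) (247.28272827282728, 140.75357535753574)
```

Emit:
move_arm([
  [-0.2,0,2.5,0,0,0],
  [-0.2,0,4.5,0,0,0],
  [-0.2,0,5.0,0,0,0],
  [-0.2,0,5.4,0,0,0],
  [-0.2,0,5.7,0,0,0],
  [-0.2,0,5.7,0,0,0],
])

```text
clock: 2.5
eef_pos: [524.3, 140.7, 73.9]
tool_rot: [3.141, -0.001, 2.307]
force: [-1.1, 1.4, 3.7]
width: 0.0
```

Spring contact at 74 mm, as expected (about 4 N). Press to the stop.

Emit:
move_arm([
  [0,0,0.2,0,0,0],
  [0,0,0.35,0,0,0],
  [0,0,0.45,0,0,0],
  [0,0,0.45,0,0,0],
])

```text
clock: 2.9
eef_pos: [524.9, 140.6, 69.9]
tool_rot: [3.14, -0.0, 2.306]
force: [-3.1, 2.3, 11.0]
width: 0.0
```

```bash
python3 - <<'E'
from h import *
to(PAD)
a=eyes.get_image('top')[130:265,120:255,::-1];b=eyes.get_image('side')[105:215,170:280,::-1]
f=lambda i:cv2.resize(i,(400,400),interpolation=cv2.INTER_CUBIC)
cv2.imwrite('pics/c3.png',cv2.convertScaleAbs(np.hstack([f(a),f(b)]),alpha=1.8))
E
```

```text
cm [ 0.12  0.38 -0.81] deg [ 0.1  -0.02  0.03] 2.9 [524.9 140.6  69.9] [-3.07  2.34 10.98] 0.037693277143943674
```

View pics/c3.png

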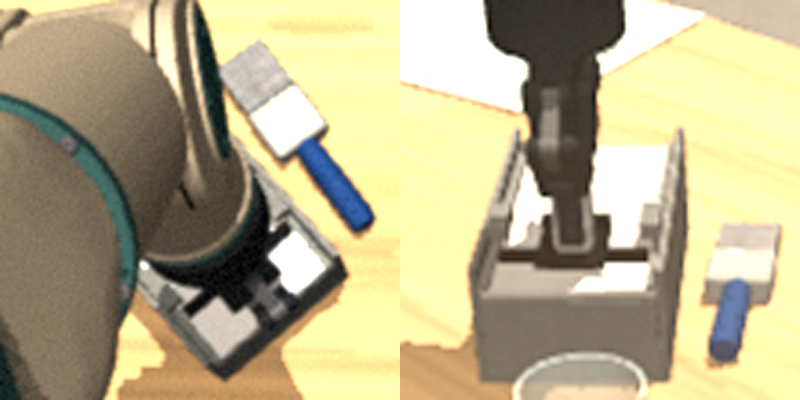

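The closed fingers stand on the pad behind the rib, and the tab is on its stop (z 70, 11 N). Slide part way along tool +y and check.

Emit:
move_arm([
  [0,0.4,0,0,0,0],
  [0,0.8,0,0,0,0],
  [0,1.2,0,0,0,0],
  [0,1.6,0,0,0,0],
  [0,2.0,0,0,0,0],
  [0,2.4,0,0,0,0],
  [0,2.8,0,0,0,0],
  [0,2.8,0,0,0,0],
])

```text
clock: 3.8
eef_pos: [546.1, 160.2, 70.0]
tool_rot: [3.139, -0.0, 2.307]
force: [-2.9, 3.6, 9.1]
width: 0.0
```

Emit:
move_arm([
  [0,0.5,0,0,0,0],
  [0,1.0,0,0,0,0],
  [0,1.5,0,0,0,0],
  [0,2.0,0,0,0,0],
  [0,2.5,0,0,0,0],
  [0,3.0,0,0,0,0],
  [0,3.5,0,0,0,0],
  [0,4.0,0,0,0,0],
  [0,4.5,0,0,0,0],
  [0,5.0,0,0,0,0],
  [0,5.0,0,0,0,0],
])

```text
clock: 4.9
eef_pos: [583.1, 194.4, 70.0]
tool_rot: [3.138, -0.001, 2.307]
force: [-3.8, 4.0, 8.6]
width: -0.3
```

```bash
python3 - <<'E'
from h import *
to(PAD+90*U)
a=eyes.get_image('top')[110:265,100:255,::-1];b=eyes.get_image('side')[105:215,170:280,::-1]
f=lambda i:cv2.resize(i,(400,400),interpolation=cv2.INTER_CUBIC)
cv2.imwrite('pics/c4.png',cv2.convertScaleAbs(np.hstack([f(a),f(b)]),alpha=1.8))
E
```

```text
cm [ 0.03  1.46 -0.79] deg [ 0.18 -0.06  0.08] 4.9 [583.1 194.4  70. ] [-3.85  3.96  8.57] -0.257692719319454
```

View pics/c4.png

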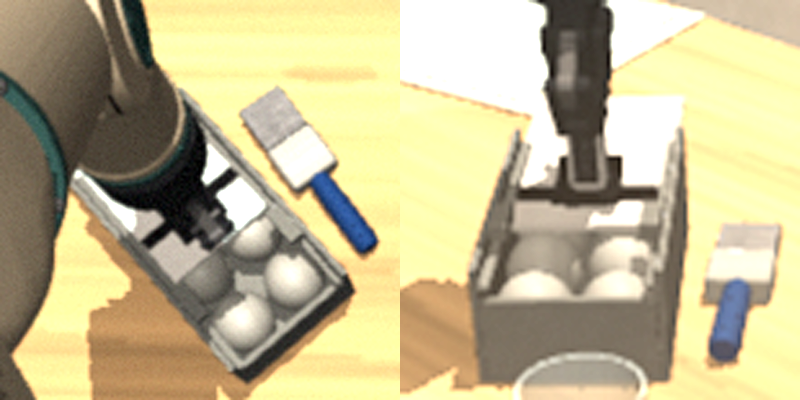

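The cover is open by about 78 mm and the balls are visible. Push on towards the stop.

Emit:
move_arm([
  [0,0.3,0,0,0,0],
  [0,0.6,0,0,0,0],
  [0,0.9,0,0,0,0],
  [0,1.2,0,0,0,0],
  [0,1.4,0,0,0,0],
  [0,1.4,0,0,0,0],
])

```text
clock: 5.6
eef_pos: [591.1, 201.7, 69.9]
tool_rot: [-3.139, -0.002, 2.306]
force: [-7.8, 1.0, 14.2]
width: 0.1
```

At the stop (about 89 mm of travel, axial force rising). Ease off, then lift clear.

Emit:
move_arm([
  [0,-0.2,-0.3,0,0,0],
  [0,-0.3,-1.0,0,0,0],
  [0,-0.3,-2.5,0,0,0],
  [0,-0.3,-5,0,0,0],
  [0,-0.3,-9,0,0,0],
  [0,-0.3,-13,0,0,0],
  [-3,-4,-16,0,0,0],
  [-6,-8,-16,0,0,0],
  [-9,-12,-16,0,0,0],
  [-12,-16,-16,0,0,0],
  [-12,-16,-16,0,0,0],
  [-12,-16,-16,0,0,0],
])

```text
clock: 6.8
eef_pos: [554.7, 2.2, 229.8]
tool_rot: [3.141, 0.002, 2.301]
force: [0.0, 0.7, -0.1]
width: 0.0
```

```bash
python3 - <<'E'
from h import *
to(PAD)
a=eyes.get_image('top')[100:300,80:420,::-1];b=eyes.get_image('side')[105:305,170:370,::-1]
f=lambda i,w:cv2.resize(i,(w,294),interpolation=cv2.INTER_CUBIC)
cv2.imwrite('pics/c5.png',cv2.convertScaleAbs(np.hstack([f(a,500),f(b,294)]),alpha=1.8))
E
```

```text
cm [12.44  7.39 15.16] deg [ 0.01  0.09 -0.29] 6.8 [554.7   2.2 229.8] [ 0.05  0.71 -0.06] 0.0008199948752652752
```

View pics/c5.png

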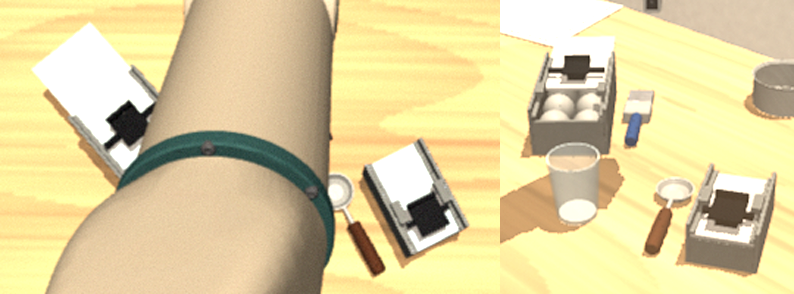

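```bash
python3 - <<'E'
from h import *
p=plane('top',(80+128/1.4706,100+122/1.47),80); print('opening',(p-PAD)@U, p)
s=ctrl.read_state(); print(s['clock'],s['force'])
if (p-PAD)@U>80: print(ctrl.finish_job())
E
```

```text
opening 92.34906409895083 [594.9 206.6  80. ]
6.9 [ 0.46151594 -0.04200273  0.29770072]
the job is handed in; nothing more can be done
None
```

The larger box is open and the job is handed in. I pressed its tab to the stop with the shut fingers (fingertips at z 70 mm, about 11 N). I held it down through the whole slide and pushed the cover about 89 mm, until the force rose at its stop. Then I eased off and lifted clear.

- **Opening:** the last pictures put the pad about 92 mm along the opening direction. That is within measuring error of the 90 mm full opening, and the steel balls are in view.
- **Tab:** it looks up again. I judged this by eye from the last picture and did not measure it.
- **Smaller box:** it looks shut. This too is by eye, not measured.
- **Robot:** it stands clear with about 0 N on the tool. The clock read 6.9 s.
- **Disagreements:** I found two, both early on:
  - The box outline in the top picture came out 199 mm long against the given 190 mm, probably because the rear end wall's lower edge was included.
  - The two-view heights of the pad's rear corners came out about 13 mm low, so I relied on the given heights and the rib corners instead.

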